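# Turn the fittings round: strip-down rack to refitting rack

### The job

The four fittings stand on the coloured pads of the plywood rack in the order in which they came off the pipe. Move them all to the empty grey rack in reverse order, ready for refitting: the fitting nearest the red end of the plywood rack goes into the pocket farthest from the red end of the grey rack, and so on down the row. Stand each upright on the white disc in the middle of its own pocket, and leave the red-handled nut driver where it lies.

Things in the scene. Friction and masses are not known exactly. Their poses are not given: they have to be found in the camera images.
- drain_cock: Brass drain cock, upright, 53 mm tall: hexagonal foot 31 mm wide, 8 mm high; round body 26 mm in diameter from 8 to 36 mm up (grip here); on top a T-bar 39 mm long along its y; a spout 10 to 13 mm thick, 30 mm up, reaches 28 mm from the axis to its +y. Starts with y along the row (to the pad's +y) within 0.35 rad. Origin: centre of its underside, z up. 0.16 kg.
- union: Copper pipe union standing on end, round, 47 mm tall: collar 29 mm in diameter up to 10 mm, round nut 34 mm in diameter from 10 to 32 mm (the place to grip), smaller hexagon and tube end above with a dark bore. Origin: centre of its underside, z up. About 0.18 kg.
- end_cap: Zinc (silver grey) round end cap, mouth down, 36 mm tall, 40 mm in diameter up to 27 mm (the place to grip), then domed. Origin: centre of its underside, z up. About 0.15 kg.
- plug: Black iron pipe plug standing on its round thread, 44 mm tall: thread 32 mm in diameter up to 28 mm (the place to grip), then a square head 17 mm wide. Origin: centre of its underside, z up. About 0.2 kg.
- pad_blue: Blue pad, 64 (x) x 54 (y) x 3 mm, fixed in a pocket of the plywood rack (pockets 68 mm apart, strips 24 mm high, red block at one end); the brass drain cock starts on it, within 5 mm of its middle. Origin: centre of its underside; its top, where the fitting stands, is 15 mm above the bench. Its y axis runs along the row to the plywood rack's red end, x across the row.
- pad_green: Green pad, 64 (x) x 54 (y) x 3 mm, fixed in a pocket of the plywood rack (pockets 68 mm apart, strips 24 mm high, red block at one end); the copper union starts on it, within 5 mm of its middle. Origin: centre of its underside; its top, where the fitting stands, is 15 mm above the bench. Its y axis runs along the row to the plywood rack's red end, x across the row.
- pad_yellow: Yellow pad, 64 (x) x 54 (y) x 3 mm, fixed in a pocket of the plywood rack (pockets 68 mm apart, strips 24 mm high, red block at one end); the zinc end cap starts on it, within 5 mm of its middle. Origin: centre of its underside; its top, where the fitting stands, is 15 mm above the bench. Its y axis runs along the row to the plywood rack's red end, x across the row.
- pad_white: White pad, 64 (x) x 54 (y) x 3 mm, fixed in a pocket of the plywood rack (pockets 68 mm apart, strips 24 mm high, red block at one end); the black plug starts on it, within 5 mm of its middle. Origin: centre of its underside; its top, where the fitting stands, is 15 mm above the bench. Its y axis runs along the row to the plywood rack's red end, x across the row.
- rack_grey: Grey rack, fixed, empty, near or far of the plywood one, roughly parallel: 84 (x) x 297 (y, 17 of it the red end) x 12 mm board with five 8 mm cross strips up to 24 mm, so four pockets 60 mm wide, open at +x and -x. Origin: on the bench, under the middle of the row of pockets; y along the row to the red end block (25 mm thick, 24 mm high). Pocket middles (white discs, 42 mm): x 0, y -102, -34, 34, 102 mm; fittings stand on the board, 12 mm above the bench.
- nut_driver: Bystander, loose: nut driver with a red handle lying on the bench left of the racks, to be left alone; handle 29 mm thick and 98 mm long to its -x, steel shaft and socket 104 mm long to its +x. Origin: on the bench under the joint of handle and shaft.
Things that resemble listed ones, but are neither listed nor needed, are in the scene too. What is shaped like the drain_cock but green is not meant. Leave any purple look-alike of the plug alone.

How it is judged:
At the end, for the whole second after the job is handed in: Each fitting stands upright (within 0.12 rad) on the grey rack's board, within 15 mm along and across of the middle of a pocket, one in each, released and at rest; along the grey rack they stand in the reverse of the order of the pads they started on (order counted from each rack's red end) (x of drain_cock in the frame of rack_grey between -0.015 and 0.015 m and z of drain_cock in the frame of rack_grey between 0.008 and 0.016 m and angle between each of drain_cock, union, end_cap, plug's own z axis and vertical below 0.12 rad and (y of drain_cock in the frame of rack_grey between -0.117 and -0.087 m or y of drain_cock in the frame of rack_grey between -0.049 and -0.019 m or y of drain_cock in the frame of rack_grey between 0.019 and 0.049 m or y of drain_cock in the frame of rack_grey between 0.087 and 0.117 m) and linear speed of each of drain_cock, union, end_cap, plug below 0.02 m/s and angular speed of each of drain_cock, union, end_cap, plug below 0.2 rad/s and x of union in the frame of rack_grey between -0.015 and 0.015 m and z of union in the frame of rack_grey between 0.008 and 0.016 m and (y of union in the frame of rack_grey between -0.117 and -0.087 m or y of union in the frame of rack_grey between -0.049 and -0.019 m or y of union in the frame of rack_grey between 0.019 and 0.049 m or y of union in the frame of rack_grey between 0.087 and 0.117 m) and x of end_cap in the frame of rack_grey between -0.015 and 0.015 m and z of end_cap in the frame of rack_grey between 0.008 and 0.016 m and (y of end_cap in the frame of rack_grey between -0.117 and -0.087 m or y of end_cap in the frame of rack_grey between -0.049 and -0.019 m or y of end_cap in the frame of rack_grey between 0.019 and 0.049 m or y of end_cap in the frame of rack_grey between 0.087 and 0.117 m) and x of plug in the frame of rack_grey between -0.015 and 0.015 m and z of plug in the frame of rack_grey between 0.008 and 0.016 m and (y of plug in the frame of rack_grey between -0.117 and -0.087 m or y of plug in the frame of rack_grey between -0.049 and -0.019 m or y of plug in the frame of rack_grey between 0.019 and 0.049 m or y of plug in the frame of rack_grey between 0.087 and 0.117 m) and ((y of pad_green in the frame of pad_blue above 0.03 m and ((y of drain_cock in the frame of rack_grey above -0.068 m and y of union in the frame of rack_grey below -0.068 m) or (y of drain_cock in the frame of rack_grey above 0 m and y of union in the frame of rack_grey below 0 m) or (y of drain_cock in the frame of rack_grey above 0.068 m and y of union in the frame of rack_grey below 0.068 m))) or (y of pad_green in the frame of pad_blue below -0.03 m and ((y of union in the frame of rack_grey above -0.068 m and y of drain_cock in the frame of rack_grey below -0.068 m) or (y of union in the frame of rack_grey above 0 m and y of drain_cock in the frame of rack_grey below 0 m) or (y of union in the frame of rack_grey above 0.068 m and y of drain_cock in the frame of rack_grey below 0.068 m)))) and ((y of pad_yellow in the frame of pad_blue above 0.03 m and ((y of drain_cock in the frame of rack_grey above -0.068 m and y of end_cap in the frame of rack_grey below -0.068 m) or (y of drain_cock in the frame of rack_grey above 0 m and y of end_cap in the frame of rack_grey below 0 m) or (y of drain_cock in the frame of rack_grey above 0.068 m and y of end_cap in the frame of rack_grey below 0.068 m))) or (y of pad_yellow in the frame of pad_blue below -0.03 m and ((y of end_cap in the frame of rack_grey above -0.068 m and y of drain_cock in the frame of rack_grey below -0.068 m) or (y of end_cap in the frame of rack_grey above 0 m and y of drain_cock in the frame of rack_grey below 0 m) or (y of end_cap in the frame of rack_grey above 0.068 m and y of drain_cock in the frame of rack_grey below 0.068 m)))) and ((y of pad_yellow in the frame of pad_green above 0.03 m and ((y of union in the frame of rack_grey above -0.068 m and y of end_cap in the frame of rack_grey below -0.068 m) or (y of union in the frame of rack_grey above 0 m and y of end_cap in the frame of rack_grey below 0 m) or (y of union in the frame of rack_grey above 0.068 m and y of end_cap in the frame of rack_grey below 0.068 m))) or (y of pad_yellow in the frame of pad_green below -0.03 m and ((y of end_cap in the frame of rack_grey above -0.068 m and y of union in the frame of rack_grey below -0.068 m) or (y of end_cap in the frame of rack_grey above 0 m and y of union in the frame of rack_grey below 0 m) or (y of end_cap in the frame of rack_grey above 0.068 m and y of union in the frame of rack_grey below 0.068 m)))) and ((y of pad_white in the frame of pad_blue above 0.03 m and ((y of drain_cock in the frame of rack_grey above -0.068 m and y of plug in the frame of rack_grey below -0.068 m) or (y of drain_cock in the frame of rack_grey above 0 m and y of plug in the frame of rack_grey below 0 m) or (y of drain_cock in the frame of rack_grey above 0.068 m and y of plug in the frame of rack_grey below 0.068 m))) or (y of pad_white in the frame of pad_blue below -0.03 m and ((y of plug in the frame of rack_grey above -0.068 m and y of drain_cock in the frame of rack_grey below -0.068 m) or (y of plug in the frame of rack_grey above 0 m and y of drain_cock in the frame of rack_grey below 0 m) or (y of plug in the frame of rack_grey above 0.068 m and y of drain_cock in the frame of rack_grey below 0.068 m)))) and ((y of pad_white in the frame of pad_green above 0.03 m and ((y of union in the frame of rack_grey above -0.068 m and y of plug in the frame of rack_grey below -0.068 m) or (y of union in the frame of rack_grey above 0 m and y of plug in the frame of rack_grey below 0 m) or (y of union in the frame of rack_grey above 0.068 m and y of plug in the frame of rack_grey below 0.068 m))) or (y of pad_white in the frame of pad_green below -0.03 m and ((y of plug in the frame of rack_grey above -0.068 m and y of union in the frame of rack_grey below -0.068 m) or (y of plug in the frame of rack_grey above 0 m and y of union in the frame of rack_grey below 0 m) or (y of plug in the frame of rack_grey above 0.068 m and y of union in the frame of rack_grey below 0.068 m)))) and ((y of pad_white in the frame of pad_yellow above 0.03 m and ((y of end_cap in the frame of rack_grey above -0.068 m and y of plug in the frame of rack_grey below -0.068 m) or (y of end_cap in the frame of rack_grey above 0 m and y of plug in the frame of rack_grey below 0 m) or (y of end_cap in the frame of rack_grey above 0.068 m and y of plug in the frame of rack_grey below 0.068 m))) or (y of pad_white in the frame of pad_yellow below -0.03 m and ((y of plug in the frame of rack_grey above -0.068 m and y of end_cap in the frame of rack_grey below -0.068 m) or (y of plug in the frame of rack_grey above 0 m and y of end_cap in the frame of rack_grey below 0 m) or (y of plug in the frame of rack_grey above 0.068 m and y of end_cap in the frame of rack_grey below 0.068 m))))); the robot touches nothing.
It fails at once if the nut driver is moved by more than 20 mm (distance of nut_driver from where it was at the start of the episode above 0.02 m).
It also fails if it takes over 102 s, if anything falls off the work surface, if the arm or the gripper's body presses on something with over 40 N, if the wrist force passes 120 N, or if a joint passes its speed limit or range.

### The arm

A 6-joint arm with a two-finger parallel gripper is mounted at the origin on the work surface. World frame = base frame: x ahead of the robot, y to its left, z up, the work surface at z = 0. Lengths are in m, angles in rad, forces in N, time in s.
With the tool pointing down it reaches from about 0.275 to 0.75 m from the base axis. Payload 10.2 kg.
Tool frame: the origin (TCP) lies midway between the tips of the shut fingers; the grasp point (between the pads) lies 19 mm behind it; z points along the fingers, y is the direction in which the jaws open and shut (so a half turn about z gives the same grasp; the last joint's range is limited). The gripper opens to 88 mm and grips with 3 to 60 N. Pads are 18 mm wide; open, the fingers measure 123 mm over their backs; the gripper's body (75 mm by 187 mm) begins 45 mm behind the grasp point.
Start: joints at [-1.367, 0.313, 1.498, -0, 1.331, -0.223], TCP at [0.217, -0.478, 0.239] pointing down, gripper open.
Joint ranges: [-2.94, 2.94], [-0.97, 2.17], [0.19, 2.56], [-1.23, 4.37], [0.02, 3.11], [-2.88, 2.88]. Speed limits (rad/s): [2.39, 2.39, 3.01, 3.14, 3.14, 3.14].

### API

Orientations are given as a unit quaternion [w, x, y, z].
In Python, from cell import arm gives the robot as it stands. Calls block until the motion is done:
- arm.reach(position, orientation): joint-space move of the TCP to a pose.
- arm.servo_line(position, rotation=None, feed=0.15): straight line of the TCP; rotation=None keeps the orientation; feed is the mean speed in m/s.
- arm.move_joints(angles): joint-space move.
- arm.grip(opening, force=None): opening from 0.0 (shut) to 1.0 (fully open); force is the grip in N (None keeps the last); returns when the fingers have stopped.
- arm.dwell(seconds).
- arm.ik(position, orientation): joint angles nearest the present ones, or None.
- arm.get_obs(): the state.
- arm.read_camera(name): name is "scene" or "top"; returns the picture (400x640x3 uint8, blue, green, red); there is no depth.
- arm.camera_info(name): a dict with "intrinsics" (3x3 intrinsics, pixels), "k1" (the pictures are not rectified: a ray, as slopes to the right and down, at radius r is drawn at 1 + k1 r^2 times it, then the intrinsics apply), "cam_to_world" (4x4, takes a point from camera to world coordinates). Camera axes: x right, y down, z forward; pixel columns grow to the right and rows downward; lengths in m; the calibration is good to about 2 mm. A picture is of the moment at which its call begins. camera_info takes no time and is no camera call.
A pose or a line that the arm cannot do raises arm.Unreachable and nothing moves.
- arm.finish_job(): hands the job in, once; it reports no verdict.
The state is a dict: "time_s": time; "joint_positions": joint angles; "qd": joint speeds; "effort": joint torques, N m; "tcp_pos": TCP position; "ee_rot": TCP orientation; "force": force on the tool from outside, world axes, zero at the start; "ft_torque": the same for the moment, N m; "opening": opening from 0.0 (shut) to 1.0 (fully open).
Only numpy, scipy, OpenCV 4.12 (cv2) and the standard library are available. Lean on these libraries where they do the work, as an engineer would, in place of code of your own. Each camera call takes 0.05 s, during which the arm holds its last target. There are 200 camera calls.

## Working session

There is one attempt and no reset: what is moved stays moved. The work goes in short steps, each a Python script; the robot and the scene stay as the last script left them, time stands still between calls to the robot, and variables do not carry over. Pictures are saved under pics/ and viewed, about 12 in all and at most 16, crops included, and the job is handed in when it is done.

```bash
mkdir -p pics && python3 - <<'E'
from cell import arm
import cv2
for n in("scene","top"):
    cv2.imwrite(f"pics/{n}0.png",arm.read_camera(n)); i=arm.camera_info(n); print(n,i)
E
```

```text
scene {'intrinsics': array([[411.3771825 ,   0.        , 317.06259993],
       [  0.        , 411.3771825 , 193.94037155],
       [  0.        ,   0.        ,   1.        ]]), 'k1': -0.0720346972916871, 'cam_to_world': array([[ 0.28598851,  0.49124   , -0.82273558,  1.28915334],
       [ 0.95822367, -0.15040895,  0.24327874, -0.09432167],
       [-0.00423854, -0.85793963, -0.51373303,  0.47895948],
       [ 0.        ,  0.        ,  0.        ,  1.        ]])}
top {'intrinsics': array([[467.88029279,   0.        , 323.00366293],
       [  0.        , 467.88029279, 198.35073811],
       [  0.        ,   0.        ,   1.        ]]), 'k1': 0.019464631382704975, 'cam_to_world': array([[ 0.01822607, -0.98302936,  0.18254065,  0.40625108],
       [-0.99969406, -0.01486387,  0.01977022,  0.07641984],
       [-0.01672145, -0.18284513, -0.98299952,  1.02278392],
       [ 0.        ,  0.        ,  0.        ,  1.        ]])}
```

View pics/top0.png

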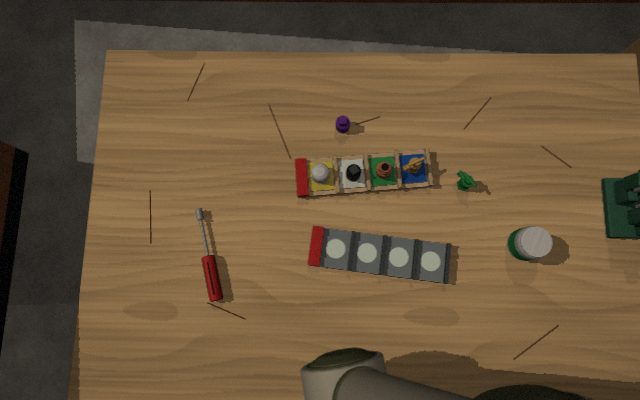

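View pics/scene0.png

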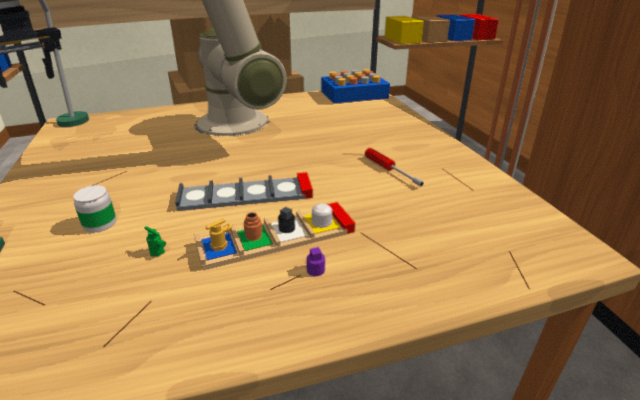

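Top view: both red ends are at the left (+y), at about (302,177) and (316,246). Counting from red, the plywood order is cap (320,173), plug (353,172), union (385,170), cock (414,165). The look-alikes are the purple plug (342,124) and the green cock (466,181). The fittings I want are the brass cock on the blue pad and the black plug on the white pad. I'll confirm with a crop.

```bash
cat > h.py <<'E'
import numpy as np,cv2
from cell import arm
def ray(n,p):
    i=arm.camera_info(n);K=i["intrinsics"];d=(np.array(p,float)-K[:2,2])/[K[0,0],K[1,1]]
    u=d.copy()
    for _ in range(20): u=d/(1+i["k1"]*(u@u))
    T=i["cam_to_world"]; return T[:3,3],T[:3,:3]@np.r_[u,1]
def plane(n,p,z):
    o,d=ray(n,p); return (o+d*(z-o[2])/d[2])[:2]
def cross(p,q):   # top pixel, scene pixel
    (a,u),(b,v)=ray("top",p),ray("scene",q)
    s=np.linalg.lstsq(np.c_[u,-v],b-a,rcond=None)[0]
    A,B=a+s[0]*u,b+s[1]*v; return (A+B)/2,np.linalg.norm(A-B)
def blobs(im,m,amin=30):
    c,_=cv2.findContours(m.astype(np.uint8),cv2.RETR_EXTERNAL,cv2.CHAIN_APPROX_NONE)
    return [(cv2.minEnclosingCircle(k)[0],cv2.fitEllipse(k),cv2.contourArea(k)) for k in c if cv2.contourArea(k)>amin]
E
python3 - <<'E'
from h import *
im=cv2.imread("pics/top0.png"); sc=cv2.imread("pics/scene0.png")
cv2.imwrite("pics/c1.png",cv2.resize(im[145:290,290:460],None,fx=4,fy=4,interpolation=cv2.INTER_CUBIC))
cv2.imwrite("pics/c2.png",cv2.resize(sc[170:285,170:360],None,fx=4,fy=4,interpolation=cv2.INTER_CUBIC))
roi=np.zeros(im.shape[:2],bool);roi[225:285,320:445]=1
g=im.astype(int)
D=[]
for c,e,a in blobs(im,roi&(g.min(2)>110)&(g.max(2)-g.min(2)<60)):
    p=plane("top",e[0],.012);D.append(p);print(np.round(e[0],1),a,p.round(4))
D=sorted(D,key=lambda p:-p[1]);print("spacing",[np.linalg.norm(np.subtract(D[i],D[i+1])).round(4) for i in range(len(D)-1)])
d=np.array(D);v=d[0]-d[-1];print("mid",d.mean(0),"yaw of y from +y",np.arctan2(-v[0],v[1]))
E
```

```text
[430.2 260.9] 272.0 [ 0.4618 -0.1344]
[398.3 256.6] 275.0 [ 0.4695 -0.0668]
[366.8 252.5] 270.0 [0.4772 0.0007]
[335.3 248.2] 264.5 [0.4852 0.0682]
spacing [np.float64(0.068), np.float64(0.0679), np.float64(0.068)]
mid [ 0.47345162 -0.03308888] yaw of y from +y -0.11526243544587104
```

View pics/c1.png

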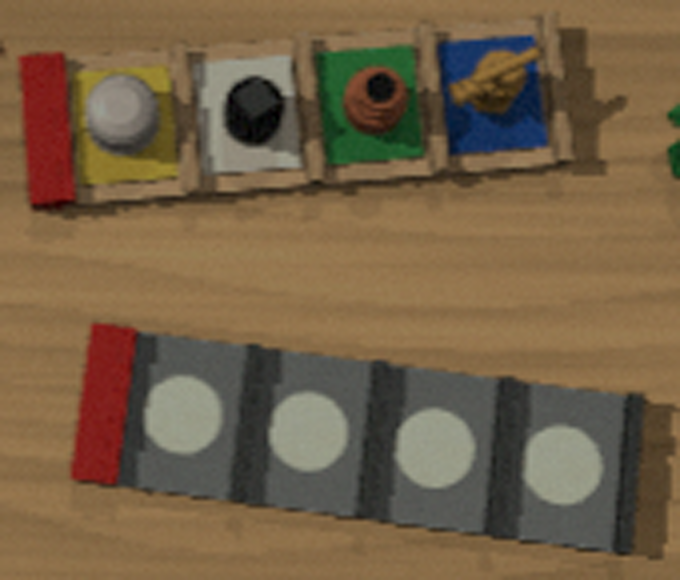

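View pics/c2.png

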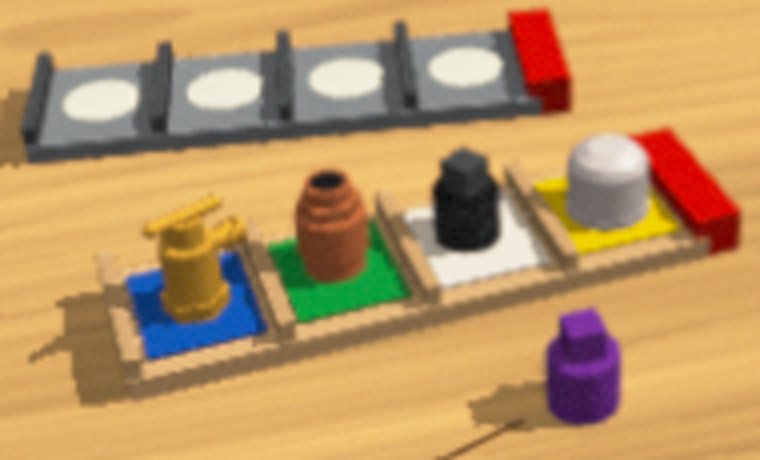

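Crops confirm the order from red as end cap (yellow), plug (white), union (green), brass cock (blue). The targets counted from the grey red end are therefore cock, union, plug, cap. The purple plug is outside the rack and stays where it is.

```bash
python3 - <<'E'
from h import *
t=lambda x,y:(x/4+290-.4,y/4+145-.4)
s=lambda x,y:(x/4+170-.4,y/4+170-.4)
for n,p,z in [("cap mid",(122,113),.037),("plug head",(258,98),.059),("plug blob",(254,110),.037),("union bore",(381,86),.062),("cock bar",(498,75),.066)]: print(n,plane("top",t(*p),z).round(4))
for n,p in [("yel",(127,125)),("whi",(251,115)),("gre",(369,106)),("blu",(493,95))]: print(n,plane("top",t(*p),.015).round(4))
for n,p,q in [("union",(381,86),(327,180)),("cock",(498,75),(183,216)),("plug",(258,98),(465,160))]: print(n,cross(t(*p),s(*q)))
a,b=plane("top",t(452,98),.066),plane("top",t(542,48),.066); print("bar",np.linalg.norm(a-b),np.arctan2(-(a-b)[0],(a-b)[1]))
E
```

```text
cap mid [0.6454 0.1036]
plug head [0.6492 0.0311]
plug blob [0.648  0.0322]
union bore [ 0.6559 -0.0335]
cock bar [ 0.6616 -0.0944]
yel [0.6439 0.1013]
whi [0.6506 0.0328]
gre [ 0.6566 -0.0322]
blu [ 0.6638 -0.1005]
union (array([ 0.65600633, -0.03305038,  0.06167496]), np.float64(0.0010168237459333962))
cock (array([ 0.66327207, -0.09701927,  0.05941917]), np.float64(0.00294776798720929))
plug (array([0.65006757, 0.03208822, 0.05645178]), np.float64(0.002246182929500305))
bar 0.054999240959993284 0.5282589541426912
```

```bash
cat >> h.py <<'E'
from scipy.spatial.transform import Rotation as R
MID,G=np.array([.4735,-.0331]),-.115; ROW=.098
def quat(psi):
    c,s=np.cos(psi),np.sin(psi)
    return np.roll(R.from_matrix(np.array([[-s,c,0],[c,s,0],[0,0,-1.]]).T).as_quat(),1)
def qnear(psi):   # of the two equivalent grasps take the one nearer the present turn
    w=R.from_quat(np.roll(arm.get_obs()["ee_rot"],-1))
    return min((quat(psi),quat(psi+np.pi)),key=lambda q:(R.from_quat(np.roll(q,-1))*w.inv()).magnitude())
def slot(y): return MID+y*np.array([-np.sin(G),np.cos(G)])
def st(m): o=arm.get_obs();print(m,"t%.1f"%o["time_s"],np.round(o["tcp_pos"],4),"F",np.round(o["force"],1),"op %.3f"%o["opening"])
H=.13
def move(xy,y,z=.020,psi=ROW,f=25):
    arm.grip(1.0)
    q=qnear(psi); arm.reach([*xy,H],q); arm.servo_line([*xy,z],feed=.12); st("down")
    arm.grip(0.0,f); st("grip"); arm.servo_line([*xy,H],feed=.15); st("up")
    p=slot(y); arm.servo_line([*p,H],qnear(G),feed=.15)
    arm.servo_line([*p,z-.002],feed=.08); st("placed"); arm.grip(1.0)
    arm.servo_line([*p,H],feed=.2); st("clear")
def snap(n): cv2.imwrite(f"pics/{n}.png",arm.read_camera("top")); cv2.imwrite(f"pics/{n}s.png",arm.read_camera("scene"))
E
python3 - <<'E'
from h import *
st("start"); print(arm.get_obs()["ee_rot"])
for p,psi in [((.656,-.033),ROW),((.664,-.098),.3),((.645,.103),ROW)]: print(arm.ik([*p,.02],qnear(psi)))
move((.656,-.0333),.034)
arm.reach([.3,-.40,.2],qnear(G)); snap("u")
im=cv2.imread("pics/u.png");cv2.imwrite("pics/u_c.png",cv2.resize(im[145:290,290:460],None,fx=4,fy=4,interpolation=cv2.INTER_CUBIC))
E
```

```text
start t0.1 [ 0.2173 -0.4777  0.2383] F [-0.  -0.1  0.3] op 1.004
[-5.48842753e-04  9.77316735e-01  2.11782197e-01  6.19923987e-06]
[-2.28263689e-01  8.21968112e-01  1.27149042e+00 -4.44089210e-16
  1.04813412e+00 -3.26263689e-01]
[-3.20685053e-01  8.50014664e-01  1.21561234e+00 -4.44089210e-16
  1.07596565e+00 -6.20685053e-01]
[-2.06556891e-02  8.14963982e-01  1.28541837e+00 -4.44089210e-16
  1.04121030e+00 -1.18655689e-01]
down t3.6 [ 0.6565 -0.0334  0.0209] F [ 0.7 -0.2  0.7] op 1.000
grip t4.5 [ 0.6559 -0.0333  0.02  ] F [0.  0.1 0.4] op 0.377
up t5.4 [ 0.6555 -0.0332  0.1288] F [-1.   0.1 -2. ] op 0.378
placed t8.3 [0.4777 0.0006 0.0184] F [-0.3 -0.1 -0.9] op 0.379
clear t9.9 [0.4769 0.0008 0.1291] F [ 0.6  0.1 -0.1] op 1.000
```

View pics/u_c.png

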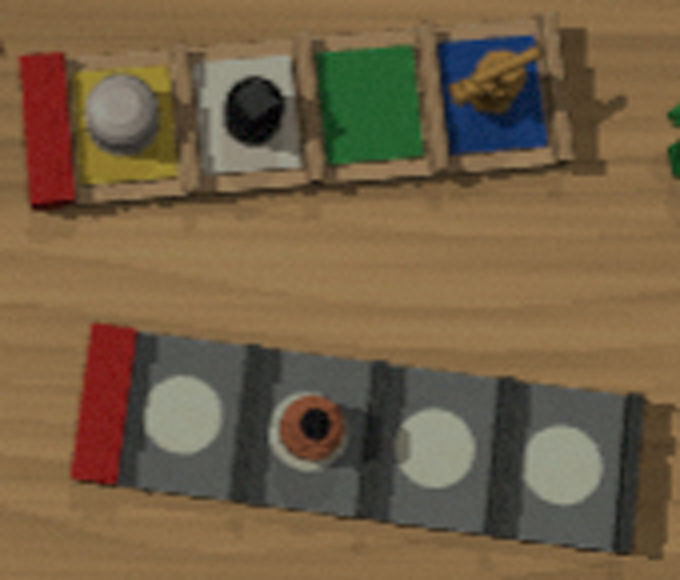

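The union now stands on disc 2 (crop (313,428)), and the 33 mm grip opening matches its nut. Next are the plug, the cap and the cock. The cock is gripped higher, above its hexagonal foot.

```bash
python3 - <<'E'
from h import *
move((.649,.0318),-.034)
move((.645,.1033),-.102)
move((.6635,-.098),.102,z=.027,psi=.3)
arm.reach([.3,-.40,.2],qnear(G)); arm.dwell(.3); snap("v")
im=cv2.imread("pics/v.png");cv2.imwrite("pics/v_c.png",cv2.resize(im[145:290,290:460],None,fx=4,fy=4,interpolation=cv2.INTER_CUBIC))
im=cv2.imread("pics/vs.png");cv2.imwrite("pics/vs_c.png",cv2.resize(im[140:285,150:345],None,fx=4,fy=4,interpolation=cv2.INTER_CUBIC))
E
```

```text
down t15.0 [0.6495 0.0317 0.0209] F [-0.3  0.1  0.9] op 1.003
grip t15.9 [0.6491 0.0318 0.02  ] F [0.8 0.  0.4] op 0.358
up t16.7 [0.6485 0.0318 0.1289] F [-0.4  0.6 -2.8] op 0.355
placed t19.8 [ 0.4698 -0.067   0.0184] F [-0.7 -0.  -1.6] op 0.355
clear t21.5 [ 0.4691 -0.0667  0.1291] F [-0.1  0.   0.5] op 1.002
down t23.7 [0.6455 0.1032 0.0209] F [1.1 0.4 0.5] op 1.002
grip t24.5 [0.6451 0.1033 0.02  ] F [ 0.3 -0.2 -0.8] op 0.447
up t25.4 [0.6444 0.1033 0.1288] F [-0.6  0.7 -2. ] op 0.443
placed t29.1 [ 0.462  -0.1346  0.0184] F [-0.3  0.4 -1.6] op 0.444
clear t30.6 [ 0.4613 -0.1342  0.1291] F [-0.1  0.1  0.1] op 1.002
down t32.7 [ 0.6639 -0.0982  0.028 ] F [-0.8 -0.4 -0.4] op 1.003
grip t33.7 [ 0.6636 -0.098   0.0271] F [0.4 0.7 0.5] op 0.285
up t34.5 [ 0.663  -0.0979  0.1288] F [-1.1 -0.1 -2.5] op 0.283
placed t37.7 [0.4855 0.0682 0.0254] F [ 0.1  0.2 -0.8] op 0.285
clear t39.4 [0.4847 0.0683 0.1291] F [-0.2 -0.1 -0.2] op 0.997
```

View pics/v_c.png

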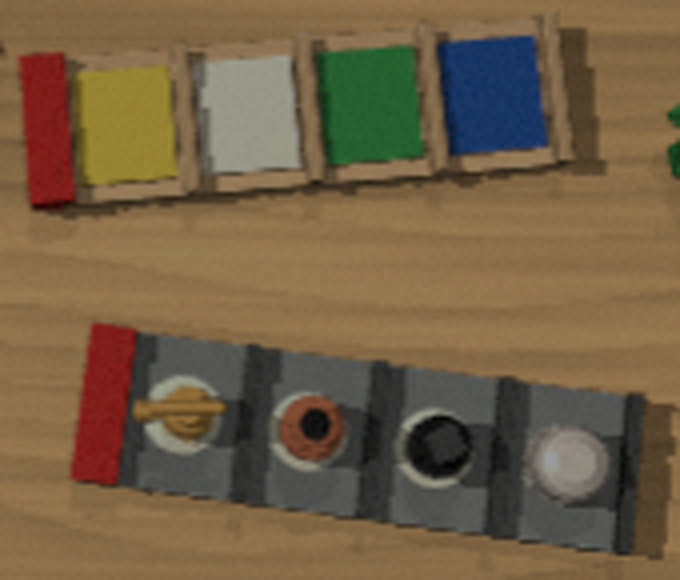

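View pics/vs_c.png

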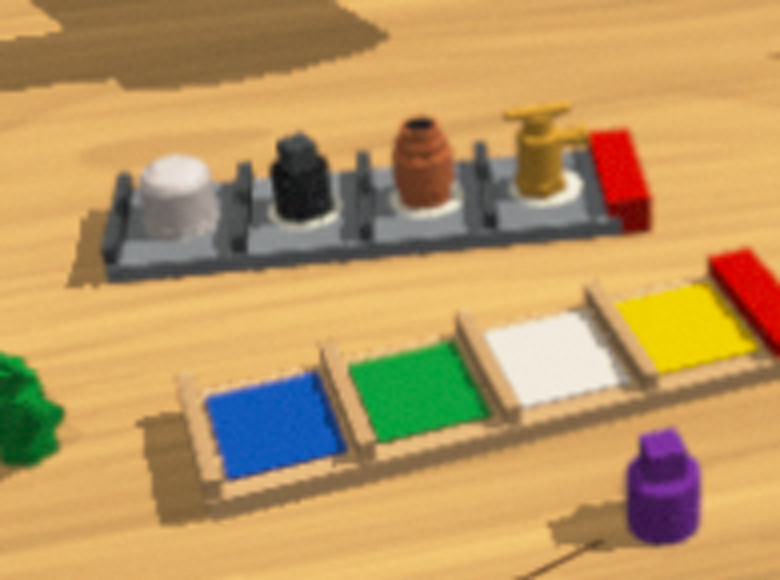

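From red, the grey rack now reads cock (185,410), union (313,425), plug (438,444), cap (570,462). All four are upright on their discs in both views, and the arm is clear.

```bash
python3 -c "
from h import *
d=cv2.absdiff(cv2.imread('pics/v.png'),cv2.imread('pics/top0.png'))[195:310,185:235];print('nut driver region diff px',(d.max(2)>60).sum())
st('end');arm.finish_job()"
```

```text
nut driver region diff px 0
end t41.7 [ 0.3001 -0.3999  0.2   ] F [-0.2 -0.3 -0.3] op 1.002
the job is handed in; nothing more can be done
```

All four fittings are on the grey rack in reverse order and the job is handed in, at 41.7 s of the 102 s allowed. Counted from the red end they stand drain cock, union, plug, end cap.

**Last checks:** the final top and scene pictures show each fitting upright on its own white disc, with the gripper open and clear. The picture region around the nut driver showed no change from the start. The purple and green look-alikes were not handled. The force readings printed at each step stayed under 3 N, apart from the short moves between readings. No check failed. I judged the final positions by eye against the discs and did not measure them; the drain cock looks a few millimetres off its disc's middle.

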